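# Get the key tin out from behind the shelf clutter

## Robot

A 7-joint arm with a two-finger parallel gripper is mounted at the origin on the work surface. World frame = base frame: x ahead of the robot, y to its left, z up, the work surface at z = 0. Lengths are in mm, angles in rad, forces in N, time in s.
With the tool pointing down it reaches from about 350 to 900 mm from the base axis. Payload 19.9 kg.
Tool frame: the origin (TCP) lies between the finger pads; the fingertips stand 14 mm ahead of it and the grasp point (between the pads) lies 5 mm behind it; z points along the fingers, y is the line along which they close (so a half turn about z gives the same grasp; the last joint's range is limited). The gripper opens to 85 mm and grips with 20 to 120 N. Pads are 22 mm wide; open, the fingers measure 114 mm over their backs; the gripper's body (76 mm by 85 mm) begins 54 mm behind the grasp point. The pads swing forward as they close: fully open they stand 13 mm farther back than shut.
Start: joints at [-1.192, 0.417, -0.01, 1.614, 0.005, 1.111, -0.053], TCP at [254.724, 570.718, 245.26] pointing down, gripper open.
Joint ranges: [-2.81, 2.81], [-0.39, 2.02], [-1.27, 1.25], [0.06, 2.57], [-1.19, 4.33], [0.19, 2], [-2.82, 2.82]. Speed limits (rad/s): [1.89, 1.89, 2.39, 2.39, 3.01, 3.01, 3.01].

## Interface

Orientations are given as [roll, pitch, yaw] about the fixed x, y, z axes, in that order (R = Rz(yaw) Ry(pitch) Rx(roll)).
In Python, from plant import get_state, get_image, finish_job gives the robot as it stands.
- The arm moves only by the tool jog_arm, never from a script. Its argument "increments" is text: rows parted by semicolons, each of 7 numbers parted by spaces: the shift along the tool's x, y, z in mm, then the turn, a rotation vector about the tool's x, y, z in rad, then the closure, from 0 (fully open) to 1 (shut). In form: x y z ax ay az claw; .... A call has exactly 10 rows; each row shifts and turns the commanded pose from where the row before left it, along the tool's axes as they then stand; what a row does not reach is not made up. A row lasts 1/8 s, in which the tool goes at most 62.5 mm and 10.7 degrees, less where a joint would pass 70% of its speed; a pose out of reach is approached as far as the arm can. A call with a gripper value outside its range is refused whole. The fingers move at their own pace and stop on an object; "force" is the grip in N (left out, the last holds). Time passes only in rows, so rows that do not move let the fingers close, or fill a call up. It gives the time, the measured TCP pose, the force, the opening and the grip force at its end, in the units of the state.
- get_state(): the state, without advancing time (a new reading comes with each control period).
- get_image(name): name is "side" or "top"; returns a dict with "frame" (384x512x3 uint8, blue, green, red), "fx", "fy", "cx", "cy" (pixels), "k1" (the pictures are not rectified: a ray, as slopes to the right and down, at radius r is drawn at 1 + k1 r^2 times it, then the intrinsics apply), "R" (3x3) and "t" (3): a world point X has camera coordinates R X + t. Camera axes: x right, y down, z forward; pixel columns grow to the right and rows downward; lengths in mm; the calibration is good to about 2 mm. A picture is of the moment at which its call begins. There is no depth.
- finish_job(): hands the job in; it is judged then, once.
The state is a dict: "time": time; "q": joint angles; "qd": joint speeds; "joint_torque": joint torques, N m; "tcp_pos": TCP position; "eef_rot": TCP orientation; "contact_force": force on the tool from outside, world axes, zero at the start; "moment": the same for the moment, N m; "opening": opening from 0.0 (shut) to 1.0 (fully open); "gripper_force": force on a finger pad.
Only numpy, scipy, OpenCV 4.12 (cv2) and the standard library are available. Lean on these libraries where they do the work, as an engineer would, in place of code of your own. Each camera call takes 0.05 s, during which the arm holds its last target. There are 200 camera calls.

## Task

The aluminium key tin is hemmed in on the wardrobe shelf by the salt pig, the egg cup and the bell: stand all three upright on the grey felt mat first, then take the tin out and lay it flat, lid up, in the dark wooden tray. When the tin is in the tray, put the salt pig, the egg cup and the bell back, upright, each on the very spot where it stood at the start. Set the salt pig down gently, let nothing fall over, and leave the clothes brush and the button jar where they are.

Things in the scene. Friction and masses are not known exactly. Their poses are not given: they have to be found in the camera images.
- key_tin: Flat aluminium tin, 71 mm long (its x), 55 mm wide (its y), 28 mm high, 0.1 to 0.17 kg, brass key emblem on the lid, slide latch on its -x end. Origin at the centre of its underside, z up. Egg cup, bell and salt pig stand some 10 mm off its +y, -y and -x sides in any order, too close for fingers; grip it across its width once they are away.
- salt_pig: Blue glazed ceramic salt pig (round jar), 88 mm in diameter, dome top at 92 mm, above it a round knob 26 mm in diameter from 94 to 120 mm height to lift it by; a white-rimmed mouth with black opening bulges from its -x side to about 60 mm from the axis, 28 to 83 mm up. 0.3 to 0.5 kg. Origin at the centre of its underside, z up.
- egg_cup: Turned wooden egg cup with a saucer foot: foot 80 mm in diameter and 9 mm thick, narrow stem, cup 48 mm outside diameter and straight from 48 mm to its rim at 72 mm height. About 0.07 kg. Grip across the cup. Origin at the centre of its underside, z up.
- bell: Steel hand bell standing on its 80 mm mouth: skirt tapers up to 62 mm height, above it an upright round handle 18 mm in diameter from 62 to 108 mm height, topped by a 24 mm ball up to 128 mm. 0.18 to 0.29 kg. Lift it by the handle. Origin at the centre of its mouth plane (underside), z up.
- side_mat: Grey felt mat with a white stitched border, fixed to the shelf, 340 mm (its x) by 130 mm (its y), 3 mm thick, on the left or the right of the shelf: the area where the three things are stood aside, side by side along its length. Origin at the centre of its underside.
- tray: Shallow dark wooden tray, fixed, 160 mm (its x) by 140 mm (its y) outside, walls 5 mm thick and 18 mm high, floor 5 mm thick, on the left or the right of the shelf, wherever the mat is not. The key tin goes in it. Origin at the centre of its underside.
- shelf: The white gloss shelf board that everything stands on; its top is at z = 0.
- clothes_brush: Clothes brush, wooden back over black bristles, 150 mm (its x) by 46 mm, 38 mm high, lying near the robot; not to be moved. Origin at the centre of its underside.
- button_jar: Amber glass jar with a red cap, 64 mm in diameter, 95 mm high, standing behind the key tin; not to be moved. Origin at the centre of its underside.
Not all that is in view belongs to the job. What is shaped like the bell but purple or yellow is not meant.

How it is judged:
By the outcome, as a careful person would: the job done as asked, in the order asked, and still so for the second after the job is handed in, with the robot touching nothing.
It also fails if it takes over 136 s, if anything falls off the work surface, if the arm or the gripper's body presses on something with over 40 N, if the wrist force passes 120 N, or if a joint passes its speed limit or range.

## Working session

There is one attempt and no reset: what is moved stays moved. The work goes in short steps, Python scripts to look and compute and a tool call to move; the robot and the scene stay as the last step left them, time stands still between calls to the robot, and variables do not carry over. Pictures are saved under pics/ and viewed, at most 14 in all, crops included, and the job is handed in when it is done.

Besides the shell and the picture viewer there is one more tool, called after "Emit:" as name(argument=value, ...) on one line, values as JSON. jog_arm: Moves the arm, as the interface text tells. Its arguments: {"type":"object","properties":{"increments":{"type":"string"},"force":{"type":"number"}},"required":["increments"]}

```bash
ls; mkdir -p pics
python3 - <<'E'
from plant import *
import cv2,json
for n in("side","top"):
    d=get_image(n); cv2.imwrite(f"pics/{n}0.png",d["frame"])
    print(n,{k:(v.tolist() if hasattr(v,'tolist') else v) for k,v in d.items() if k!="frame"})
print(get_state())
E
```

```text
pics
side {'fx': 364.80758527888827, 'fy': 364.80758527888827, 'cx': 256.037021918081, 'cy': 200.04227206295852, 'k1': -0.0772615160287533, 'R': [[-0.9075548991141966, -0.41940590958093593, 0.021042530798565467], [-0.2871069921879153, 0.5831445045925129, -0.7599421437190866], [0.30645338981748776, -0.6957306733011996, -0.6496500212400755]], 't': [500.81498756231866, 193.62229581826108, 591.539636030965]}
top {'fx': 383.1854300637395, 'fy': 383.1854300637395, 'cx': 250.99128103900458, 'cy': 188.0762617369313, 'k1': -0.08920966642292655, 'R': [[0.13684065275305904, -0.990590131205446, -0.002414065552980668], [-0.9699947299028348, -0.1335004093323619, -0.20319415510496094], [0.2009598460261249, 0.03014685168420041, -0.9791354899188811]], 't': [-66.7023981564056, 570.9347347673076, 801.6801243965623]}
{'time': 0.1, 'q': array([-1.19249319,  0.41792712, -0.01032146,  1.61411409,  0.00470231,
        1.11070615, -0.05301237]), 'qd': array([-0.00025961, -0.00182623, -0.00013499, -0.00150966, -0.00020755,
        0.00077521, -0.00171089]), 'joint_torque': array([ 5.39964221e-04, -8.65828228e+01,  6.79510888e-01, -4.35637736e+01,
        1.91344408e-02,  4.90912615e-03, -1.59531437e-04]), 'tcp_pos': array([254.61312088, 570.45653962, 244.71467977]), 'eef_rot': array([-3.14046482e+00,  8.17636456e-05,  2.72180309e+00]), 'contact_force': array([0.23563425, 0.88999279, 0.40783493]), 'moment': array([-0.00943426,  0.00026872, -0.03442306]), 'gripper_force': 0.0, 'opening': 0.9989611741878837}
```

View pics/side0.png

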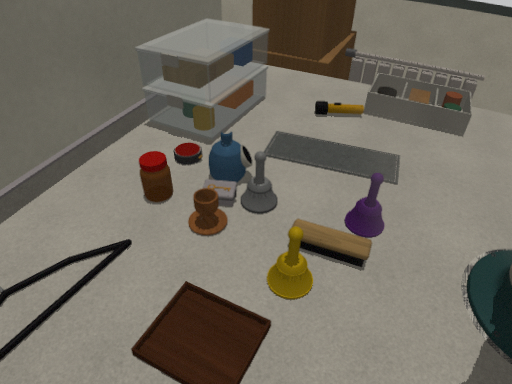

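View pics/top0.png

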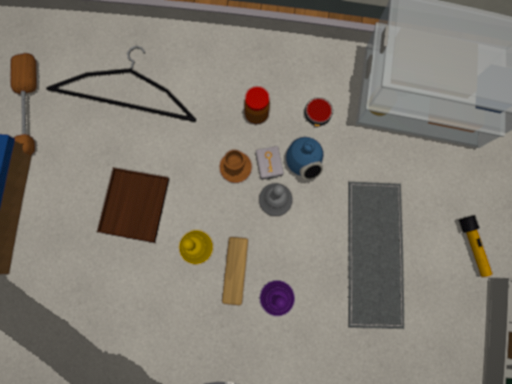

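Candidates: the steel bell is at top (276,198) / side (259,185); the purple bell at (277,297)/(368,205) and the yellow one at (196,247)/(292,265) are decoys. Salt pig is at (305,158)/(229,160), egg cup (235,165)/(207,210), tin (270,162)/(221,189). The mat is on the right and the tray on the left. Next, close crops.

Run:
```python
import cv2
a=cv2.imread('pics/top0.png')[75:235,205:415]; cv2.imwrite('pics/topc.png',cv2.resize(a,None,fx=3.7,fy=3.7,interpolation=cv2.INTER_CUBIC))
a=cv2.imread('pics/side0.png')[120:240,130:290]; cv2.imwrite('pics/sidec.png',cv2.resize(a,None,fx=5,fy=5,interpolation=cv2.INTER_CUBIC))
```

```text
(no output)
```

View pics/topc.png

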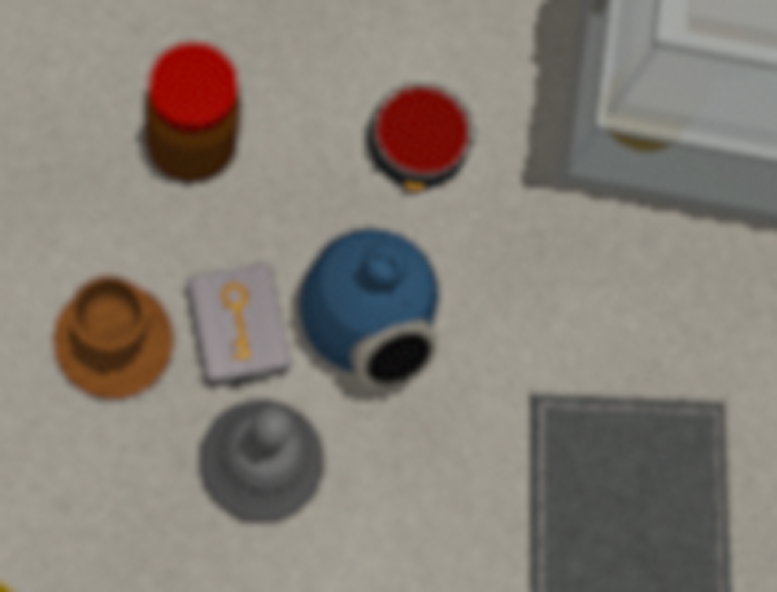

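View pics/sidec.png

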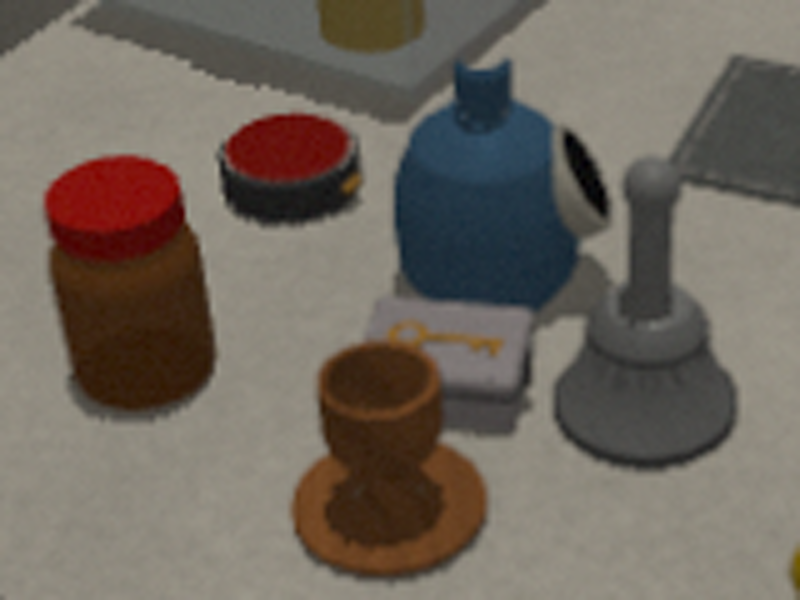

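```bash
cat > h.py <<'E'
import numpy as np, cv2, json
from scipy.optimize import least_squares
from plant import *
def cams():
    return {n:get_image(n) for n in("side","top")}
def proj(d,X):
    P=np.atleast_2d(X)@np.array(d["R"]).T+d["t"]; s=P[:,:2]/P[:,2:]
    s=s*(1+d["k1"]*(s**2).sum(1,keepdims=True))
    return s*[d["fx"],d["fy"]]+[d["cx"],d["cy"]]
def tri(c,ps,pt):
    f=lambda X:np.r_[proj(c["side"],X)[0]-ps,proj(c["top"],X)[0]-pt]
    r=least_squares(f,[550,0,50]); return r.x.round(1),r.fun.round(2)
def onz(d,p,z):
    return least_squares(lambda X:proj(d,[X[0],X[1],z])[0]-p,[550,0]).x.round(1)
def outline(d,xy,prof,z0=0):
    pts=[]
    a=np.linspace(0,2*np.pi,48)
    m=np.zeros(d["frame"].shape[:2],np.uint8)
    P=[proj(d,np.c_[xy[0]+r*np.cos(a),xy[1]+r*np.sin(a),0*a+z+z0]) for r,z in prof]
    for A,B in zip(P,P[1:]):
        cv2.fillConvexPoly(m,cv2.convexHull((np.r_[A,B]*16).astype(np.int32)),255,shift=4)
    return m
E
python3 - <<'E'
from h import *
c=cams()
T=lambda u,v:np.array([205+(u+.5)/3.7-.5,75+(v+.5)/3.7-.5])
S=lambda u,v:np.array([130+(u+.5)/5-.5,120+(v+.5)/5-.5])
for n,s,t in [("eggrim",S(380,381),T(110,308)),("eggfoot",S(390,504),T(113,338)),("ball",S(652,186),T(270,424)),
 ("knobtop",S(484,68),T(381,264)),
 ("tinA",S(380,298),T(265,263)),("tinB",S(533,307),T(289,370)),("tinC",S(519,390),T(209,382)),
 ("key ring",S(407,335),T(235,294)),("key tip",S(493,349),T(243,355)),
 ("brush",np.array([0,0]),np.array([0,0])),("jarcap",S(115,190),T(195,82))][:]:
    if n!="brush":print(n,*tri(c,s,t))
print("bellmouth top z0",onz(c["top"],T(261.5,463),0),"eggfoot",onz(c["top"],T(113,338),5))
print("mat",[onz(c["top"],p,3) for p in [(349,182),(400,182.5),(403,327),(348.5,327)]])
print("mat side",[onz(c["side"],p,3) for p in [(277,135),(399,152),(397,176),(264,157)]])
print("tray rim",[onz(c["top"],p,18) for p in [(114,168),(168.5,177),(154,242),(98,232)]])
print("tray rim side",[onz(c["side"],p,18) for p in [(185,286),(270,324),(221,387),(136,343)]])
E
```

```text
eggrim [634.7  57.7  70.4] [-0.48 -0.14  0.12  0.58]
eggfoot [633.8  58.7   6. ] [-0.16 -0.04  0.04  0.19]
ball [567.2 -45.3 118.2] [-0.15 -0.04  0.02  0.17]
knobtop [670.4 -97.5 117.4] [ 0.  0. -0. -0.]
tinA [690.8 -32.7  29.5] [-0.02 -0.01  0.    0.02]
tinB [624.4 -55.8  30.5] [ 0.81  0.22 -0.15 -0.88]
tinC [608.5  -7.4  26.1] [-0.11 -0.03  0.02  0.12]
key ring [667.7 -16.3  28.4] [-0.09 -0.03  0.02  0.1 ]
key tip [629.9 -26.1  26.7] [ 0.3   0.09 -0.06 -0.34]
jarcap [778.5  25.4  95.9] [-0.03 -0.01  0.01  0.03]
bellmouth top z0 [566.4 -47.7] eggfoot [634.5  58.9]
mat [array([ 633.2, -218.7]), array([ 649.2, -343.4]), array([ 312.8, -374.2]), array([ 298.2, -248.8])]
mat side [array([ 637.5, -324. ]), array([ 313.7, -393.3]), array([ 303.1, -279.2]), array([ 625.6, -207.6])]
tray rim [array([586.9, 347. ]), array([582.9, 211.2]), array([426.8, 217.2]), array([430.4, 353. ])]
tray rim side [array([579.8, 222.3]), array([424.5, 225.6]), array([446.2, 341.5]), array([588.7, 340.5])]
```

Crops: the blue pig's mouth faces lower right in top, the tin with its key emblem lies between the three objects, and the steel bell is on the tin's robot-facing side. Triangulated heights agree with the text (rim 70, ball 118, knob top 117, lid about 28). One more check covers the pig's body, the bell's handle, the box and the bystanders.

Run:
```python
from h import *
c=cams()
T=lambda u,v:np.array([205+(u+.5)/3.7-.5,75+(v+.5)/3.7-.5])
S=lambda u,v:np.array([130+(u+.5)/5-.5,120+(v+.5)/5-.5])
print("mouth",*tri(c,S(587,180),T(402,357)))
print("box base",onz(c["side"],(207,133),0),onz(c["side"],(268,75),0),"box top corners z?",*tri(c,(270,38),(372,108)))
print("purple",onz(c["top"],(277,299),0),"brush",onz(c["top"],(235,270),38),"yellow",onz(c["top"],(196,247),20))
cols={"pig":lambda h:cv2.inRange(h,(95,80,30),(115,255,255)),"egg":lambda h:cv2.inRange(h,(5,100,30),(17,255,255))}
roi={"top":{"pig":(280,130,330,185),"egg":(215,145,256,190)},"side":{"pig":(200,125,260,190),"egg":(185,182,232,238)}}
prof={"egg":[(40,0),(40,9),(12,12),(8,25),(15,35),(24,48),(24,72)],"pig":[(36,0),(44,20),(44,60),(36,78),(20,90),(9,94),(13,98),(13,120)]}
from scipy.optimize import minimize
for o,x0 in (("pig",(670,-97)),("egg",(634,58))):
    M={}
    for n in c:
        h=cv2.cvtColor(c[n]["frame"],cv2.COLOR_BGR2HSV); m=cols[o](h); r=roi[n][o]; k=np.zeros_like(m); k[r[1]:r[3],r[0]:r[2]]=m[r[1]:r[3],r[0]:r[2]]; M[n]=k>0
    def cost(p,ns=("side","top")):
        return sum(np.logical_xor(M[n],outline(c[n],p,prof[o])>0).sum() for n in ns)
    for ns in (("side","top"),("side",),("top",)):
        r=minimize(cost,x0,args=(ns,),method="Nelder-Mead",options=dict(initial_simplex=np.array([x0,(x0[0]+8,x0[1]),(x0[0],x0[1]+8)])))
        print(o,ns,r.x.round(1),r.fun,[M[n].sum() for n in ns])
# bell axis: handle bottom/ball in each view
print("handle base",*tri(c,S(643,315),T(264,449)))
```

```text
mouth [ 633.4 -123.4   55.1] [-0.19 -0.05  0.03  0.19]
box base [ 818.9 -250.6] [ 835.9 -721.1] box top corners z? [ 657.3 -185.   309.2] [-19.73  -6.09   3.51  16.69]
purple [338.7 -80.5] brush [390.8  22.3] yellow [429.3 118.7]
pig ('side', 'top') [ 675.3 -101.9] 846.0 [np.int64(1261), np.int64(874)]
pig ('side',) [ 678.5 -108.2] 388.0 [np.int64(1261)]
pig ('top',) [672.8 -96.7] 443.0 [np.int64(874)]
egg ('side', 'top') [635.6  56. ] 322.0 [np.int64(1311), np.int64(800)]
egg ('side',) [637.1  53.2] 173.0 [np.int64(1311)]
egg ('top',) [631.8  59.1] 125.0 [np.int64(800)]
handle base [567.4 -45.7  52.8] [ 0.76  0.2  -0.11 -0.84]
```

Emit:
jog_arm(increments="0 0 0 0 0 0.14 0.4; 0 0 0 0 0 0.14 0.4; 0 0 0 0 0 0.14 0.4; 0 0 0 0 0 0 0.4; 0 0 0 0 0 0 0.4; 0 0 0 0 0 0 0.4; 0 0 0 0 0 0 0.4; 0 0 0 0 0 0 0.4; 0 0 0 0 0 0 0.4; 0 0 0 0 0 0 0.4", force=40)

```text
time: 1.55
tcp_pos: [254.7, 570.7, 245.3]
eef_rot: [-3.142, 0.0, 2.302]
contact_force: [0.1, 0.1, 0.2]
opening: 0.598
gripper_force: 0.0
```

Emit:
jog_arm(increments="0 0 0 0 0 -0.14 0.4; 0 0 0 0 0 -0.14 0.4; 0 0 0 0 0 -0.14 0.4; 0 0 0 0 0 -0.14 0.4; 0 0 0 0 0 -0.14 0.4; 0 0 0 0 0 -0.14 0.4; -26 -51 0 0 0 0 0.4; -26 -51 0 0 0 0 0.4; -26 -51 0 0 0 0 0.4; -26 -51 0 0 0 0 0.4")

```text
time: 2.8
tcp_pos: [359.4, 365.0, 245.5]
eef_rot: [3.141, 0.0, -3.141]
contact_force: [0.6, 0.0, 0.2]
opening: 0.598
gripper_force: 0.0
```

Emit:
jog_arm(increments="-26 -51 0 0 0 0 0.4; -26 -51 0 0 0 0 0.4; -26 -51 0 0 0 0 0.4; -26 -51 0 0 0 0 0.4; -26 -51 0 0 0 0 0.4; -26 -51 0 0 0 0 0.4; -26 -51 0 0 0 0 0.4; -26 -55 0 0 0 0 0.4; 0 0 0 0 0 0 0.4; 0 0 0 0 0 0 0.4")

```text
time: 4.05
tcp_pos: [566.7, -45.0, 245.1]
eef_rot: [3.141, -0.0, -3.142]
contact_force: [-0.4, 0.7, -0.4]
opening: 0.602
gripper_force: 0.0
```

```bash
cat >> h.py <<'E'
def look(name,wx,wy,wz,half=55,pts=[]):
    """side and top crops around a world point, side by side"""
    c=cams(); out=[]
    for n in("side","top"):
        f=c[n]["frame"]; u,v=proj(c[n],[wx,wy,wz])[0]; u0=int(np.clip(u-half,0,511-2*half)); v0=int(np.clip(v-half,0,383-2*half))
        s=390/(2*half); im=cv2.resize(f[v0:v0+2*half,u0:u0+2*half],(390,390),interpolation=cv2.INTER_CUBIC)
        for p in pts:
            q=((proj(c[n],p)[0]-[u0,v0]+.5)*s-.5).round().astype(int); cv2.drawMarker(im,tuple(map(int,q)),(0,255,0),cv2.MARKER_CROSS,9,1)
        print(n,"px = crop/%.3f + (%d,%d)"%(s,u0,v0)); out.append(im)
    cv2.imwrite(f"pics/{name}.png",np.hstack(out)); return c
E
python3 - <<'E'
from h import *
look("bell1",567,-46,120,70,[(567,-46,0),(567,-46,128),(634.5,58,72),(670.5,-97.5,120),(567,-46,231)])
E
```

```text
side px = crop/2.786 + (190,85)
top px = crop/2.786 + (207,119)
```

View pics/bell1.png

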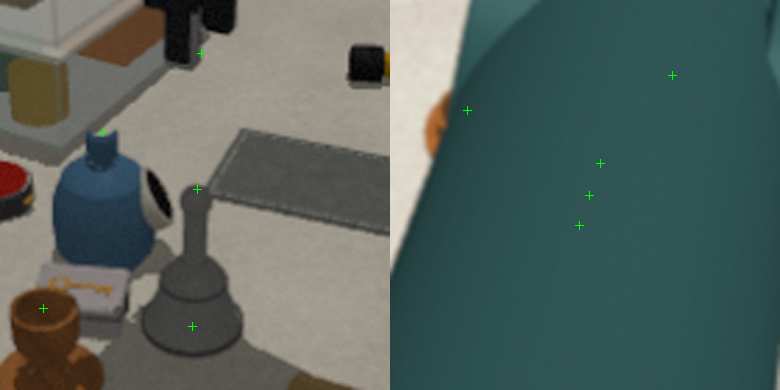

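The side crop (top is blocked by the arm) shows the markers falling on the ball top (197,188), knob top (102,132) and rim (43,308), so the positions hold. Descending onto the bell handle.

Emit:
jog_arm(increments="0 0 54 0 0 0 0.4; 0 0 54 0 0 0 0.4; 0 0 54 0 0 0 0.4; 0 0 0 0 0 0 0.4; 0 0 0 0 0 0 1; 0 0 0 0 0 0 1; 0 0 0 0 0 0 1; 0 0 0 0 0 0 1; 0 0 0 0 0 0 1; 0 0 0 0 0 0 1")

```text
time: 5.4
tcp_pos: [568.2, -45.6, 85.5]
eef_rot: [-3.141, 0.004, 3.141]
contact_force: [-0.3, -0.9, 10.1]
opening: 0.219
gripper_force: 38.6
```

Emit:
jog_arm(increments="0 0 -15 0 0 0 1; 0 0 -45 0 0 0 1; 0 0 -45 0 0 0 1; 0 0 -45 0 0 0 1; 19 -50 0 0 0 0 1; 19 -50 0 0 0 0 1; 19 -50 0 0 0 0 1; 19 -50 0 0 0 0 1; 18 -51 0 0 0 0 1; 0 0 0 0 0 0 1")

```text
time: 6.65
tcp_pos: [470.7, -300.2, 235.0]
eef_rot: [-3.14, 0.001, 3.136]
contact_force: [0.9, 0.7, -1.8]
opening: 0.215
gripper_force: 39.3
```

Emit:
jog_arm(increments="0 0 45 0 0 0 1; 0 0 45 0 0 0 1; 0 0 40 0 0 0 1; 0 0 10 0 0 0 1; 0 0 2 0 0 0 1; 0 0 1 0 0 0 1; 0 0 1 0 0 0 1; 0 0 0 0 0 0 1; 0 0 0 0 0 0 1; 0 0 0 0 0 0 1")

```text
time: 7.9
tcp_pos: [472.9, -296.3, 89.4]
eef_rot: [-3.141, -0.0, -3.141]
contact_force: [0.3, 0.3, -2.1]
opening: 0.216
gripper_force: 39.3
```

Emit:
jog_arm(increments="0 0 1 0 0 0 1; 0 0 1 0 0 0 1; 0 0 0 0 0 0 1; 0 0 0 0 0 0 1; 0 0 0 0 0 0 0.5; 0 0 0 0 0 0 0.4; 0 0 0 0 0 0 0.4; 0 0 0 0 0 0 0.4; 0 0 -50 0 0 0 0.4; 0 0 -50 0 0 0 0.4")

```text
time: 9.15
tcp_pos: [472.5, -296.1, 188.3]
eef_rot: [3.141, -0.001, -3.142]
contact_force: [0.6, 0.2, 1.3]
opening: 0.6
gripper_force: 0.0
```

Emit:
jog_arm(increments="-23 50 0 0 0 0 0.1; -23 50 0 0 0 0 0.1; -23 51 0 0 0 0 0.1; -23 51 0 0 0 0 0.1; -23 51 0 0 0 0 0.1; -23 51 0 0 0 0 0.1; -24 50 0 0 0 0 0.1; 0 0 0 0 0 0 0.1; 0 0 0 0 0 0 0.1; 0 0 0 0 0 0 0.1")

```text
time: 10.4
tcp_pos: [634.6, 56.5, 187.4]
eef_rot: [-3.141, -0.0, 3.14]
contact_force: [0.2, -0.2, -1.4]
opening: 0.901
gripper_force: 0.0
```

Run:
```python
from h import *
look("egg1",600,-80,60,95,[(634.5,58,72),(634.5,58,0),(473,-296,3),(473,-296,131)])
```

```text
side px = crop/2.053 + (156,72)
top px = crop/2.053 + (197,87)
```

View pics/egg1.png

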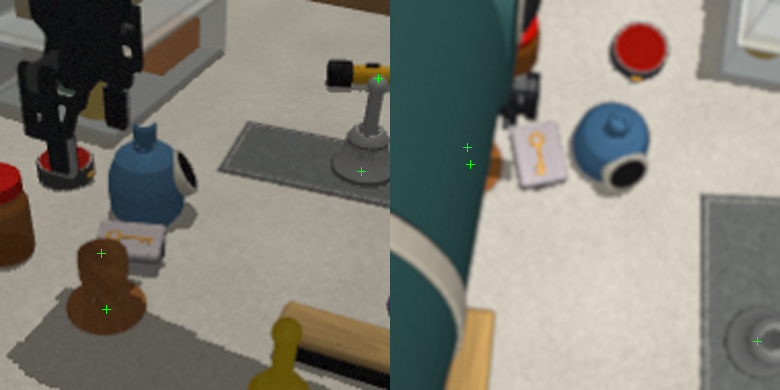

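The bell stands upright mid-mat (top crop 757,341). The egg cup is unmoved at side (104,285).

Emit:
jog_arm(increments="0 0 50 0 0 0 0.1; 0 0 50 0 0 0 0.1; 0 0 32 0 0 0 0.1; 0 0 0 0 0 0 0.1; 0 0 0 0 0 0 1; 0 0 0 0 0 0 1; 0 0 0 0 0 0 1; 0 0 0 0 0 0 1; 0 0 0 0 0 0 1; 0 0 0 0 0 0 1")

```text
time: 11.75
tcp_pos: [635.8, 57.7, 57.5]
eef_rot: [3.141, 0.003, -3.142]
contact_force: [-3.0, -1.1, 8.8]
opening: 0.555
gripper_force: 40.3
```

Emit:
jog_arm(increments="0 0 -15 0 0 0 1; 0 0 -50 0 0 0 1; 0 0 -50 0 0 0 1; 0 0 -50 0 0 0 1; 9 -57 0 0 0 0 1; 9 -57 0 0 0 0 1; 9 -57 0 0 0 0 1; 9 -57 0 0 0 0 1; 9 -58 0 0 0 0 1; 9 -58 0 0 0 0 1")

```text
time: 13.0
tcp_pos: [580.6, -288.0, 222.3]
eef_rot: [-3.141, 0.002, -3.141]
contact_force: [1.2, -0.1, -1.1]
opening: 0.556
gripper_force: 41.5
```

Emit:
jog_arm(increments="0 0 0 0 0 0 1; 0 0 50 0 0 0 1; 0 0 50 0 0 0 1; 0 0 40 0 0 0 1; 0 0 14 0 0 0 1; 0 0 4 0 0 0 1; 0 0 1 0 0 0 1; 0 0 1 0 0 0 1; 0 0 1 0 0 0 1; 0 0 0 0 0 0 1")

```text
time: 14.25
tcp_pos: [581.3, -286.4, 60.5]
eef_rot: [-3.141, 0.001, -3.141]
contact_force: [-3.4, 1.9, 10.0]
opening: 0.553
gripper_force: 42.4
```

Emit:
jog_arm(increments="0 0 -1 0 0 0 1; 0 0 -1 0 0 0 0.35; 0 0 0 0 0 0 0.2; 0 0 0 0 0 0 0.1; 0 0 0 0 0 0 0.1; 0 0 0 0 0 0 0.1; 0 0 -30 0 0 0 0.1; 0 0 -50 0 0 0 0.1; 0 0 -50 0 0 0 0.1; 0 0 0 0 0 0 0.1")

```text
time: 15.5
tcp_pos: [582.4, -287.2, 195.4]
eef_rot: [-3.139, 0.006, -3.141]
contact_force: [0.9, -0.2, -1.2]
opening: 0.9
gripper_force: 0.0
```

Emit:
jog_arm(increments="-18 37 0 0 0 0 0.4; -18 38 0 0 0 0 0.4; -18 38 0 0 0 0 0.4; -18 38 0 0 0 0 0.4; -17 38 0 0 0 0 0.4; 0 0 0 0 0 0 0.4; 0 0 0 0 0 0 0.4; 0 0 0 0 0 0 0.4; 0 0 0 0 0 0 0.4; 0 0 0 0 0 0 0.4")

```text
time: 16.75
tcp_pos: [669.8, -97.6, 191.4]
eef_rot: [-3.141, 0.0, 3.141]
contact_force: [0.2, -0.3, -0.0]
opening: 0.6
gripper_force: 0.0
```

Run:
```python
from h import *
look("pig1",610,-140,60,75,[(670.5,-97.5,120),(670.5,-97.5,94),(581,-287,3),(581,-287,75)])
```

```text
side px = crop/2.600 + (184,77)
top px = crop/2.600 + (244,106)
```

View pics/pig1.png

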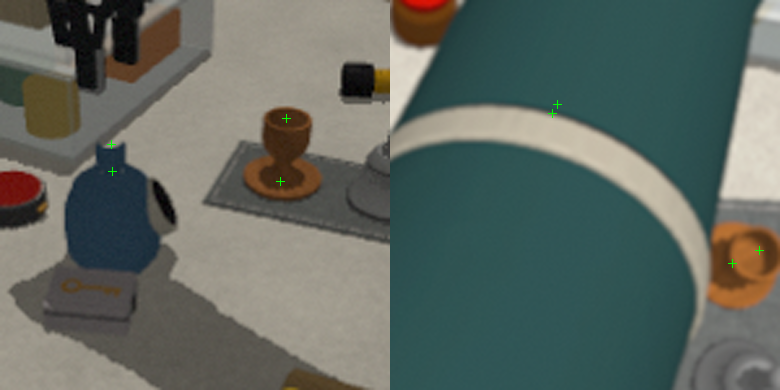

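The egg cup stands upright on the mat (side crop 283,150) and the knob marker sits on the knob (111,146). Gripping the pig.

Emit:
jog_arm(increments="0 0 40 0 0 0 0.4; 0 0 33 0 0 0 0.4; 0 0 9 0 0 0 0.4; 0 0 0 0 0 0 0.4; 0 0 0 0 0 0 1; 0 0 0 0 0 0 1; 0 0 0 0 0 0 1; 0 0 0 0 0 0 1; 0 0 0 0 0 0 1; 0 0 0 0 0 0 1", force=50)

```text
time: 18.1
tcp_pos: [670.7, -97.8, 110.9]
eef_rot: [-3.141, 0.002, 3.141]
contact_force: [-0.8, -1.9, 7.2]
opening: 0.278
gripper_force: 49.3
```

Emit:
jog_arm(increments="0 0 -2 0 0 0 1; 0 0 -5 0 0 0 1; 0 0 -10 0 0 0 1; 0 0 -10 0 0 0 1; 0 0 0 0 0 0 1; 0 0 0 0 0 0 1; 0 0 0 0 0 0 1; 0 0 0 0 0 0 1; 0 0 0 0 0 0 1; 0 0 0 0 0 0 1")

```text
time: 19.35
tcp_pos: [669.8, -97.2, 136.2]
eef_rot: [-3.142, -0.0, -3.141]
contact_force: [-0.5, -0.1, -2.9]
opening: 0.285
gripper_force: 49.2
```

Run:
```python
from h import *
look("pig2",670,-97,100,40,[(670.5,-97.5,147),(670.5,-97.5,27)])
s=get_state();print(s["contact_force"],s["moment"],s["opening"],s["gripper_force"])
```

```text
side px = crop/4.875 + (186,100)
top px = crop/4.875 + (266,108)
[-0.16567613  0.82082638 -3.18613109] [ 0.02859959  0.01132807 -0.03048288] 0.2796994780692662 49.21072534227278
```

View pics/pig2.png

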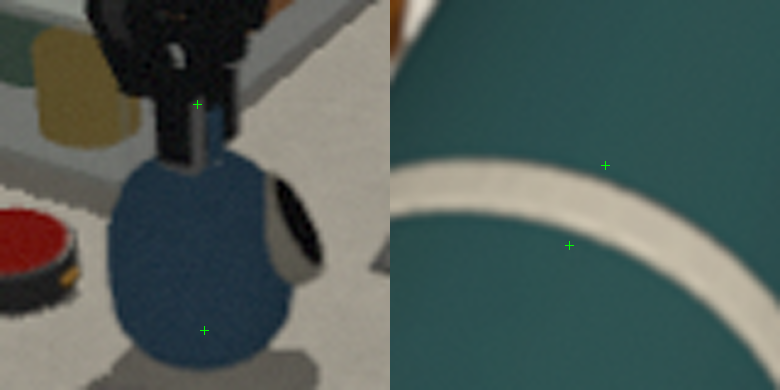

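The pig hangs level and clear of the shelf (side crop, base at about 200,368). Carrying it to the near end of the mat.

Emit:
jog_arm(increments="0 0 -30 0 0 0 1; 0 0 -40 0 0 0 1; 0 0 -40 0 0 0 1; 0 0 -20 0 0 0 1; 25 -17 0 0 0 0 1; 40 -28 0 0 0 0 1; 40 -28 0 0 0 0 1; 40 -28 0 0 0 0 1; 40 -28 0 0 0 0 1; 40 -28 0 0 0 0 1")

```text
time: 20.7
tcp_pos: [443.3, -254.8, 265.8]
eef_rot: [3.141, -0.001, -3.141]
contact_force: [2.0, -1.0, -2.9]
opening: 0.283
gripper_force: 49.8
```

Emit:
jog_arm(increments="40 -28 0 0 0 0 1; 36 -23 0 0 0 0 1; 0 0 0 0 0 0 1; 0 0 30 0 0 0 1; 0 0 40 0 0 0 1; 0 0 40 0 0 0 1; 0 0 30 0 0 0 1; 0 0 0 0 0 0 1; 0 0 2 0 0 0 1; 0 0 2 0 0 0 1")

```text
time: 21.95
tcp_pos: [369.6, -305.5, 123.3]
eef_rot: [-3.141, 0.002, -3.141]
contact_force: [-0.3, -1.0, -2.5]
opening: 0.279
gripper_force: 50.0
```

Emit:
jog_arm(increments="0 0 2 0 0 0 1; 0 0 2 0 0 0 1; 0 0 1 0 0 0 1; 0 0 1 0 0 0 1; 0 0 1 0 0 0 1; 0 0 0.5 0 0 0 1; 0 0 0.5 0 0 0 1; 0 0 0.5 0 0 0 1; 0 0 0 0 0 0 1; 0 0 0 0 0 0 1")

```text
time: 23.2
tcp_pos: [368.9, -305.3, 113.9]
eef_rot: [-3.141, 0.0, -3.141]
contact_force: [-0.2, -0.6, -0.7]
opening: 0.281
gripper_force: 50.2
```

Emit:
jog_arm(increments="0 0 0.5 0 0 0 1; 0 0 0.5 0 0 0 1; 0 0 0 0 0 0 0.6; 0 0 0 0 0 0 0.4; 0 0 0 0 0 0 0.4; 0 0 0 0 0 0 0.4; 0 0 -20 0 0 0 0.4; 0 0 -40 0 0 0 0.4; 0 0 -40 0 0 0 0.1; 0 0 0 0 0 0 0.1")

```text
time: 24.45
tcp_pos: [369.9, -305.9, 215.3]
eef_rot: [-3.14, 0.004, -3.141]
contact_force: [0.7, 0.3, -0.1]
opening: 0.897
gripper_force: 0.0
```

Run:
```python
from h import *
c=look("tin1",650,-20,20,30,[])
cv2.imwrite("pics/matchk.png",np.hstack([cv2.resize(c["side"]["frame"],(400,300)),cv2.resize(c["top"]["frame"],(400,300))]))
```

```text
side px = crop/6.500 + (189,160)
top px = crop/6.500 + (238,132)
```

View pics/tin1.png

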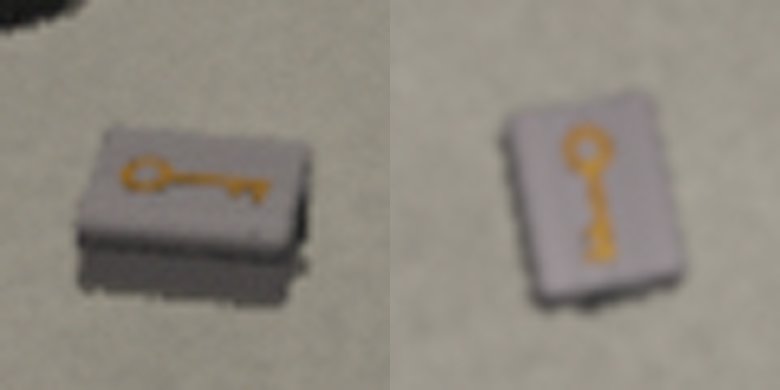

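View pics/matchk.png

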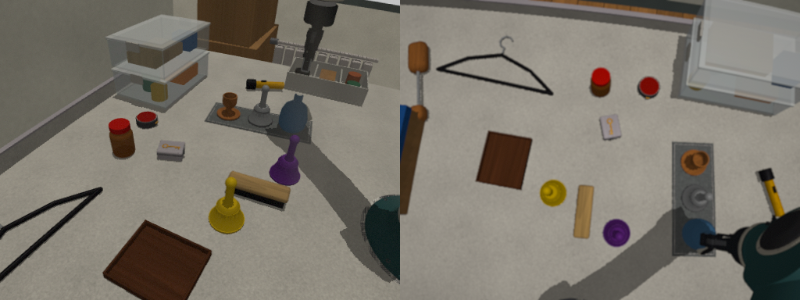

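All three stand upright on the mat. The tin is clear, with its lid corners visible in both views: top (117,110),(265,92),(298,278),(145,300) and side (78,232),(107,128),(312,142),(293,252).

Run:
```python
from h import *
c=cams()
g=lambda u,v,o:(np.array([u,v])+.5)/6.5-.5+o
s=[g(u,v,(189,160)) for u,v in [(78,232),(107,128),(312,142),(293,250)]]
t=[g(u,v,(238,132)) for u,v in [(117,110),(265,92),(298,278),(145,298)]]
for a,b in zip(s,t): print(*tri(c,a,b))
B=np.array([[35.5,27.5],[35.5,-27.5],[-35.5,-27.5],[-35.5,27.5]])
def f(p,z=28):
    C,S=np.cos(p[2]),np.sin(p[2]); X=np.c_[B@np.array([[C,S],[-S,C]])+p[:2],np.full(4,p[3])]
    return np.r_[(proj(c["side"],X)-s).ravel(),(proj(c["top"],X)-t).ravel()]
r=least_squares(f,[650,-20,.2,28]);print(r.x,np.abs(r.fun).max())
for n,(px,i) in {"keyring":((g(147,175,(189,160)),g(197,147,(238,132))),0)}.items(): print(n,*tri(c,*px))
# tray: mask dark brown
```

```text
[677.   14.6  24.2] [-0.7  -0.21  0.18  0.8 ]
[694.3 -37.4  24.6] [ 0.43  0.13 -0.1  -0.47]
[625.2 -57.6  28. ] [ 0.51  0.14 -0.09 -0.56]
[607.6  -4.7  27.6] [-0.57 -0.16  0.11  0.66]
[ 6.50901234e+02 -2.12627835e+01  3.10681195e-01  2.61328443e+01] 0.7747913627483456
keyring [666.9 -15.7  29.4] [-0.14 -0.04  0.03  0.15]
```

Emit:
jog_arm(increments="-40 40 0 0 0 0 0.05; -40 40 0 0 0 0 0.05; -40 41 0 0 0 0 0.05; -40 41 0 0 0 0 0.05; -40 41 0 0 0 0 0.05; -40 41 0 0 0 0 0.05; -41 41 0 0 0 0 0.05; 0 0 0 0 0 -0.155 0.05; 0 0 0 0 0 -0.155 0.05; 0 0 40 0 0 0 0.05")

```text
time: 25.9
tcp_pos: [651.0, -20.4, 173.3]
eef_rot: [-3.141, 0.003, -2.829]
contact_force: [0.9, 0.2, -1.2]
opening: 0.949
gripper_force: 0.0
```

Emit:
jog_arm(increments="0 0 50 0 0 0 0.05; 0 0 50 0 0 0 0.05; 0 0 40 0 0 0 0.05; 0 0 10 0 0 0 0.05; 0 0 0 0 0 0 0.05; 0 0 0 0 0 0 0.05; 0 0 0 0 0 0 0.05; 0 0 0 0 0 0 0.05; 0 0 0 0 0 0 0.05; 0 0 0 0 0 0 0.05")

```text
time: 27.15
tcp_pos: [649.8, -20.2, 22.9]
eef_rot: [-3.141, -0.0, -2.831]
contact_force: [-0.5, -0.0, 0.6]
opening: 0.95
gripper_force: 0.0
```

Emit:
jog_arm(increments="0 0 4 0 0 0 0.05; 0 0 0 0 0 0 1; 0 0 0 0 0 0 1; 0 0 0 0 0 0 1; 0 0 0 0 0 0 1; 0 0 0 0 0 0 1; 0 0 0 0 0 0 1; 0 0 0 0 0 0 1; 0 0 0 0 0 0 1; 0 0 0 0 0 0 1", force=40)

```text
time: 28.4
tcp_pos: [649.9, -20.3, 18.9]
eef_rot: [-3.141, 0.0, -2.831]
contact_force: [-0.5, -0.4, 2.6]
opening: 0.636
gripper_force: 42.5
```

Emit:
jog_arm(increments="0 0 -10 0 0 0 1; 0 0 -45 0 0 0 1; 0 0 -45 0 0 0 1; 0 0 0 0 0 0.117 1; 0 0 0 0 0 0.117 1; 0 0 0 0 0 0.116 1; 26 49 0 0 0 0 1; 26 49 0 0 0 0 1; 26 49 0 0 0 0 1; 26 49 0 0 0 0 1")

```text
time: 29.65
tcp_pos: [552.8, 181.5, 119.5]
eef_rot: [3.141, 0.001, 3.102]
contact_force: [0.9, 0.8, -0.6]
opening: 0.634
gripper_force: 42.9
```

Emit:
jog_arm(increments="26 50 0 0 0 0 1; 26 50 0 0 0 0 1; 0 0 0 0 0 0 1; 0 0 40 0 0 0 1; 0 0 40 0 0 0 1; 0 0 8 0 0 0 1; 0 0 2 0 0 0 1; 0 0 2 0 0 0 1; 0 0 1 0 0 0 1; 0 0 0 0 0 0 1")

```text
time: 30.9
tcp_pos: [505.9, 281.9, 26.3]
eef_rot: [3.141, 0.001, 3.102]
contact_force: [-0.0, 0.1, -0.8]
opening: 0.635
gripper_force: 42.9
```

Emit:
jog_arm(increments="0 0 1 0 0 0 1; 0 0 1 0 0 0 1; 0 0 0 0 0 0 1; 0 0 0 0 0 0 0.25; 0 0 0 0 0 0 0.12; 0 0 0 0 0 0 0.12; 0 0 0 0 0 0 0.12; 0 0 -20 0 0 0 0.12; 0 0 -50 0 0 0 0.12; 0 0 -50 0 0 -0.04 0.12")

```text
time: 32.15
tcp_pos: [505.7, 281.6, 146.4]
eef_rot: [-3.141, 0.0, -3.141]
contact_force: [0.6, 0.8, 0.6]
opening: 0.881
gripper_force: 0.0
```

Run:
```python
from h import *
look("tray1",506,282,20,45,[])
print(get_state()["tcp_pos"],get_state()["eef_rot"])
```

```text
side px = crop/4.333 + (159,287)
top px = crop/4.333 + (88,159)
[508.04131483 282.78616197 150.26881604] [ 3.13685239  0.00683578 -3.14063347]
```

View pics/tray1.png

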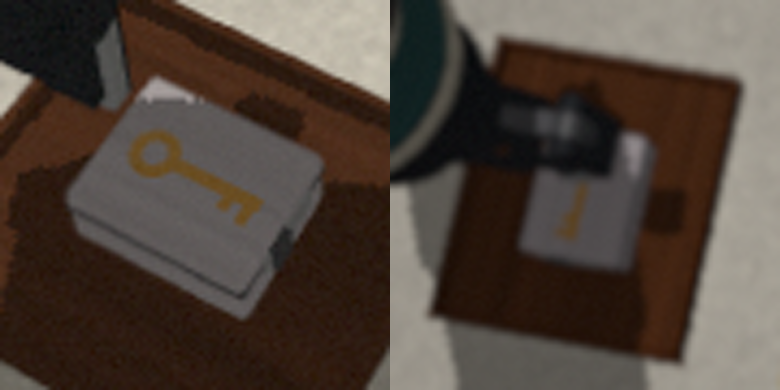

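The tin lies flat, lid and key up, inside the tray. Now returning things, pig first.

Emit:
jog_arm(increments="0 0 -35 0 0 0 0.4; 0 0 -35 0 0 0 0.4; 12 -53 0 0 0 0 0.4; 12 -53 0 0 0 0 0.4; 12 -53 0 0 0 0 0.4; 12 -53 0 0 0 0 0.4; 12 -53 0 0 0 0 0.4; 12 -53 0 0 0 0 0.4; 12 -53 0 0 0 0 0.4; 12 -53 0 0 0 0 0.4")

```text
time: 33.5
tcp_pos: [409.1, -143.9, 214.8]
eef_rot: [3.141, 0.002, -3.142]
contact_force: [1.0, 0.7, 0.1]
opening: 0.597
gripper_force: 0.0
```

Emit:
jog_arm(increments="12 -53 0 0 0 0 0.4; 12 -54 0 0 0 0 0.4; 18 -57 0 0 0 0 0.4; 0 0 0 0 0 0 0.4; 0 0 0 0 0 0 0.4; 0 0 0 0 0 0 0.4; 0 0 0 0 0 0 0.4; 0 0 0 0 0 0 0.4; 0 0 0 0 0 0 0.4; 0 0 0 0 0 0 0.4")

```text
time: 34.75
tcp_pos: [367.9, -306.2, 213.8]
eef_rot: [-3.141, 0.0, -3.141]
contact_force: [0.1, -0.7, 0.5]
opening: 0.596
gripper_force: 0.0
```

Emit:
jog_arm(increments="-1 1 40 0 0 0 0.4; 0 0 40 0 0 0 0.4; 0 0 15 0 0 0 0.4; 0 0 6 0 0 0 0.4; 0 0 0 0 0 0 1; 0 0 0 0 0 0 1; 0 0 0 0 0 0 1; 0 0 0 0 0 0 1; 0 0 0 0 0 0 1; 0 0 0 0 0 0 1", force=50)

```text
time: 36.0
tcp_pos: [369.5, -306.0, 113.9]
eef_rot: [-3.14, 0.002, -3.141]
contact_force: [-0.2, -2.8, 8.1]
opening: 0.28
gripper_force: 49.6
```

Emit:
jog_arm(increments="0 0 -5 0 0 0 1; 0 0 -45 0 0 0 1; 0 0 -50 0 0 0 1; 0 0 -50 0 0 0 1; -25 17 0 0 0 0 1; -40 28 0 0 0 0 1; -40 28 0 0 0 0 1; -40 28 0 0 0 0 1; -40 28 0 0 0 0 1; -40 28 0 0 0 0 1")

```text
time: 37.25
tcp_pos: [594.7, -146.9, 263.1]
eef_rot: [3.141, -0.0, -3.141]
contact_force: [-0.6, -0.8, -2.6]
opening: 0.28
gripper_force: 50.2
```

Emit:
jog_arm(increments="-40 28 0 0 0 0 1; -36 23 0 0 0 0 1; 0 0 0 0 0 0 1; 0 0 0 0 0 0 1; 0 0 30 0 0 0 1; 0 0 45 0 0 0 1; 0 0 45 0 0 0 1; 0 0 20 0 0 0 1; 0 0 4 0 0 0 1; 0 0 0 0 0 0 1")

```text
time: 38.5
tcp_pos: [670.4, -97.6, 120.4]
eef_rot: [-3.141, 0.002, 3.142]
contact_force: [-0.3, -0.1, -3.1]
opening: 0.28
gripper_force: 50.2
```

Emit:
jog_arm(increments="0 0 2 0 0 0 1; 0 0 2 0 0 0 1; 0 0 1 0 0 0 1; 0 0 1 0 0 0 1; 0 0 1 0 0 0 1; 0 0 0.5 0 0 0 1; 0 0 0.5 0 0 0 1; 0 0 0.5 0 0 0 1; 0 0 0.5 0 0 0 1; 0 0 0 0 0 0 1")

```text
time: 39.75
tcp_pos: [670.3, -97.7, 110.9]
eef_rot: [-3.141, 0.002, 3.141]
contact_force: [-1.7, -1.1, 9.1]
opening: 0.283
gripper_force: 51.5
```

Emit:
jog_arm(increments="0 0 -0.5 0 0 0 1; 0 0 -0.5 0 0 0 1; 0 0 0 0 0 0 0.6; 0 0 0 0 0 0 0.4; 0 0 0 0 0 0 0.4; 0 0 0 0 0 0 0.4; 0 0 -20 0 0 0 0.4; 0 0 -40 0 0 0 0.4; 0 0 -25 0 0 0 0.4; 0 0 0 0 0 0 0.4")

```text
time: 41.0
tcp_pos: [670.9, -97.5, 199.3]
eef_rot: [-3.141, 0.004, -3.141]
contact_force: [0.9, -0.1, -0.6]
opening: 0.6
gripper_force: 0.0
```

Emit:
jog_arm(increments="18 -38 0 0 0 0 0.1; 18 -38 0 0 0 0 0.1; 18 -38 0 0 0 0 0.1; 18 -38 0 0 0 0 0.1; 17 -37 0 0 0 0 0.1; 0 0 0 0 0 0 0.1; 0 0 0 0 0 0 0.1; 0 0 0 0 0 0 0.1; 0 0 0 0 0 0 0.1; 0 0 0 0 0 0 0.1")

```text
time: 42.25
tcp_pos: [581.1, -285.8, 195.8]
eef_rot: [-3.142, -0.0, -3.141]
contact_force: [1.0, 0.1, 0.1]
opening: 0.9
gripper_force: 0.0
```

Emit:
jog_arm(increments="0 0 50 0 0 0 0.1; 0 0 50 0 0 0 0.1; 0 0 32 0 0 0 0.1; 0 0 5 0 0 0 0.1; 0 0 0 0 0 0 1; 0 0 0 0 0 0 1; 0 0 0 0 0 0 1; 0 0 0 0 0 0 1; 0 0 0 0 0 0 1; 0 0 0 0 0 0 1", force=40)

```text
time: 43.5
tcp_pos: [581.7, -286.6, 60.7]
eef_rot: [-3.141, 0.002, -3.141]
contact_force: [-1.6, 1.1, 8.0]
opening: 0.556
gripper_force: 41.2
```

Emit:
jog_arm(increments="0 0 -15 0 0 0 1; 0 0 -50 0 0 0 1; 0 0 -50 0 0 0 1; 0 0 -50 0 0 0 1; -9 57 0 0 0 0 1; -9 57 0 0 0 0 1; -9 57 0 0 0 0 1; -9 57 0 0 0 0 1; -9 58 0 0 0 0 1; -9 58 0 0 0 0 1")

```text
time: 44.75
tcp_pos: [635.0, 59.6, 225.6]
eef_rot: [3.141, 0.002, 3.141]
contact_force: [0.5, -0.3, -0.3]
opening: 0.554
gripper_force: 41.6
```

Emit:
jog_arm(increments="0 0 0 0 0 0 1; 0 0 0 0 0 0 1; 0 0 50 0 0 0 1; 0 0 50 0 0 0 1; 0 0 40 0 0 0 1; 0 0 14 0 0 0 1; 0 0 5 0 0 0 1; 0 0 1 0 0 0 1; 0 0 0 0 0 0 1; 0 0 0 0 0 0 1")

```text
time: 46.0
tcp_pos: [635.2, 57.9, 64.6]
eef_rot: [3.141, 0.001, -3.141]
contact_force: [0.8, -0.6, -0.9]
opening: 0.549
gripper_force: 41.6
```

Emit:
jog_arm(increments="0 0 3 0 0 0 1; 0 0 2 0 0 0 1; 0 0 1 0 0 0 1; 0 0 1 0 0 0 1; 0 0 0.5 0 0 0 1; 0 0 0 0 0 0 1; 0 0 0 0 0 0 1; 0 0 0 0 0 0 1; 0 0 0 0 0 0 1; 0 0 0 0 0 0 1")

```text
time: 47.25
tcp_pos: [634.8, 57.9, 57.6]
eef_rot: [3.141, -0.0, -3.141]
contact_force: [-12.5, 0.8, 25.3]
opening: 0.556
gripper_force: 43.6
```

Emit:
jog_arm(increments="0 0 -1 0 0 0 1; 0 0 -0.5 0 0 0 1; 0 0 0 0 0 0 1; 0 0 0 0 0 0 1; 0 0 0 0 0 0 1; 0 0 0 0 0 0 1; 0 0 0 0 0 0 1; 0 0 0 0 0 0 1; 0 0 0 0 0 0 1; 0 0 0 0 0 0 1")

```text
time: 48.5
tcp_pos: [634.8, 57.8, 57.8]
eef_rot: [-3.142, 0.0, -3.141]
contact_force: [0.4, 1.0, 1.8]
opening: 0.557
gripper_force: 41.7
```

Force relaxed. Releasing, then heading to the bell.

Emit:
jog_arm(increments="0 0 0 0 0 0 0.35; 0 0 0 0 0 0 0.2; 0 0 0 0 0 0 0.1; 0 0 0 0 0 0 0.1; 0 0 0 0 0 0 0.1; 0 0 -30 0 0 0 0.1; 0 0 -50 0 0 0 0.1; 0 0 -50 0 0 0 0.1; 0 0 -10 0 0 0 0.1; 0 0 0 0 0 0 0.1")

```text
time: 49.75
tcp_pos: [634.8, 58.0, 198.0]
eef_rot: [3.141, 0.001, -3.141]
contact_force: [-0.2, -0.2, -0.5]
opening: 0.897
gripper_force: 0.0
```

Emit:
jog_arm(increments="23 -50 0 0 0 0 0.4; 23 -50 0 0 0 0 0.4; 23 -51 0 0 0 0 0.4; 23 -51 0 0 0 0 0.4; 23 -51 0 0 0 0 0.4; 23 -51 0 0 0 0 0.4; 24 -50 0 0 0 0 0.4; 0 0 0 0 0 0 0.4; 0 0 0 0 0 0 0.4; 0 0 0 0 0 0 0.4")

```text
time: 51.0
tcp_pos: [473.3, -295.1, 197.1]
eef_rot: [3.141, -0.001, -3.14]
contact_force: [-0.3, 0.1, -0.5]
opening: 0.6
gripper_force: 0.0
```

Emit:
jog_arm(increments="0 -1 50 0 0 0 0.4; 0 0 45 0 0 0 0.4; 0 0 15 0 0 0 0.4; 0 0 0 0 0 0 0.4; 0 0 0 0 0 0 1; 0 0 0 0 0 0 1; 0 0 0 0 0 0 1; 0 0 0 0 0 0 1; 0 0 0 0 0 0 1; 0 0 0 0 0 0 1")

```text
time: 52.25
tcp_pos: [473.6, -297.9, 89.1]
eef_rot: [-3.14, 0.002, 3.142]
contact_force: [1.1, -1.9, 7.5]
opening: 0.217
gripper_force: 38.5
```

Emit:
jog_arm(increments="0 0 -15 0 0 0 1; 0 0 -45 0 0 0 1; 0 0 -45 0 0 0 1; 0 0 -45 0 0 0 1; -19 50 0 0 0 0 1; -19 50 0 0 0 0 1; -19 50 0 0 0 0 1; -19 50 0 0 0 0 1; -18 50 0 0 0 0 1; 0 0 0 0 0 0 1")

```text
time: 53.5
tcp_pos: [567.6, -42.8, 238.4]
eef_rot: [3.141, 0.0, -3.135]
contact_force: [-0.3, -0.8, -2.2]
opening: 0.219
gripper_force: 39.4
```

Emit:
jog_arm(increments="0 0 0 0 0 0 1; 0 0 45 0 0 0 1; 0 0 45 0 0 0 1; 0 0 40 0 0 0 1; 0 0 12 0 0 0 1; 0 0 4 0 0 0 1; 0 0 1 0 0 0 1; 0 0 0 0 0 0 1; 0 0 0 0 0 0 1; 0 0 0 0 0 0 1")

```text
time: 54.75
tcp_pos: [567.0, -47.2, 91.1]
eef_rot: [3.142, 0.0, -3.141]
contact_force: [0.8, -0.7, -2.4]
opening: 0.223
gripper_force: 39.4
```

Emit:
jog_arm(increments="0 1 2 0 0 0 1; 0 0 1 0 0 0 1; 0 0 0.5 0 0 0 1; 0 0 0.5 0 0 0 1; 0 0 0.5 0 0 0 1; 0 0 0 0 0 0 1; 0 0 0 0 0 0 1; 0 0 0 0 0 0 1; 0 0 0 0 0 0 1; 0 0 0 0 0 0 1")

```text
time: 56.0
tcp_pos: [566.9, -46.2, 86.4]
eef_rot: [-3.141, 0.0, -3.141]
contact_force: [-0.8, -1.1, 0.8]
opening: 0.221
gripper_force: 39.4
```

Emit:
jog_arm(increments="0 0 0.5 0 0 0 1; 0 0 0 0 0 0 0.6; 0 0 0 0 0 0 0.4; 0 0 0 0 0 0 0.4; 0 0 0 0 0 0 0.4; 0 0 -30 0 0 0 0.4; 0 0 -50 0 0 0 0.4; 0 0 -50 0 0 0 0.4; 0 0 -30 0 0 0 0.4; 0 0 0 0 0 0 0.4")

```text
time: 57.25
tcp_pos: [567.7, -46.3, 247.9]
eef_rot: [3.141, 0.004, -3.141]
contact_force: [-1.3, -0.4, -0.8]
opening: 0.604
gripper_force: 0.0
```

Emit:
jog_arm(increments="26 51 0 0 0 0 0.4; 26 51 0 0 0 0 0.4; 26 51 0 0 0 0 0.4; 26 51 0 0 0 0 0.4; 26 51 0 0 0 0 0.4; 26 51 0 0 0 0 0.4; 26 51 0 0 0 0 0.4; 26 51 0 0 0 0 0.4; 26 51 0 0 0 0 0.4; 26 51 0 0 0 0 0.4")

```text
time: 58.5
tcp_pos: [305.3, 465.0, 244.8]
eef_rot: [-3.141, -0.001, -3.141]
contact_force: [1.1, 0.5, 0.3]
opening: 0.599
gripper_force: 0.0
```

Emit:
jog_arm(increments="26 51 0 0 0 0 0.4; 26 51 0 0 0 0 0.4; 0 0 0 0 0 0 0.4; 0 0 0 0 0 0 0.4; 0 0 0 0 0 0 0.4; 0 0 0 0 0 0 0.4; 0 0 0 0 0 0 0.4; 0 0 0 0 0 0 0.4; 0 0 0 0 0 0 0.4; 0 0 0 0 0 0 0.4")

```text
time: 59.75
tcp_pos: [254.7, 565.7, 245.8]
eef_rot: [-3.141, -0.0, -3.141]
contact_force: [0.2, -0.2, -0.7]
opening: 0.597
gripper_force: 0.0
```

Run:
```python
from h import *
c=cams(); b={n:cv2.imread(f"pics/{n}0.png") for n in c}
r={"top":(205,75,415,235),"side":(130,120,290,240)}; out=[]
for n in ("top","side"):
    x0,y0,x1,y1=r[n]
    k=390/(x1-x0)
    row=[cv2.resize(i[y0:y1,x0:x1],(390,297),interpolation=cv2.INTER_CUBIC) for i in (b[n],c[n]["frame"])]
    out.append(np.hstack(row))
    # object shifts by template matching, in px
    boxes={"top":{"egg":(213,142,258,190),"bell":(254,178,298,222),"pig":(278,130,330,185),"jar":(240,82,275,128),"brush":(215,230,255,310)},
           "side":{"egg":(184,184,232,240),"bell":(238,145,282,215),"pig":(205,125,255,178),"jar":(135,145,178,205),"brush":(285,215,375,265)}}[n]
    for o,(a,d,e,f) in boxes.items():
        t=b[n][d:f,a:e]; S=c[n]["frame"][d-8:f+8,a-8:e+8]; m=cv2.matchTemplate(cv2.resize(S,None,fx=4,fy=4,interpolation=2),cv2.resize(t,None,fx=4,fy=4,interpolation=2),cv2.TM_CCOEFF_NORMED)
        _,v,_,l=cv2.minMaxLoc(m); print(n,o,round(v,3),(l[0]/4-8,l[1]/4-8))
cv2.imwrite("pics/final.png",np.vstack(out))
```

```text
top egg 0.99 (0.25, 0.75)
top bell 0.977 (0.0, 1.0)
top pig 0.993 (-0.75, 0.5)
top jar 1.0 (0.0, 0.0)
top brush 1.0 (0.0, 0.0)
side egg 0.911 (0.75, 0.25)
side bell 0.981 (0.75, 0.25)
side pig 0.994 (0.25, 0.25)
side jar 0.999 (0.0, 0.0)
side brush 0.998 (0.0, 0.0)
```

View pics/final.png

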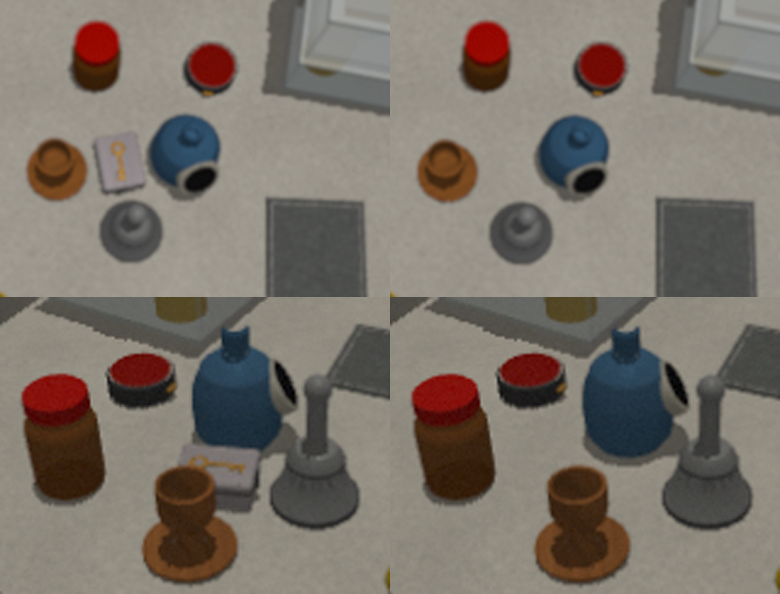

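Before (left) and after (right) match: all three are upright within about 1 px (about 2 mm) of their old spots, and the jar and brush are unmoved. Handing in.

```bash
python3 -c "
from plant import *
print(finish_job())"
```

```text
the job is handed in; nothing more can be done
None
```

Job handed in at about 60 s: the tin lies flat, lid up, in the tray; the salt pig, egg cup and bell are back upright within about 2 mm of where they stood; the brush and jar are unmoved.

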